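# Hold a cast lever level over the drilling jig

## Robot

A 6-joint arm with a two-finger parallel gripper is mounted at the origin on the work surface. World frame = base frame: x ahead of the robot, y to its left, z up, the work surface at z = 0. Lengths are in mm, angles in rad, forces in N, time in s.
With the tool pointing down it reaches from about 250 to 775 mm from the base axis. Payload 4 kg.
Tool frame: the origin (TCP) lies between the finger pads; the fingertips stand 22 mm ahead of it and the grasp point (between the pads) lies 3 mm ahead of it; z points along the fingers, y is the line along which they close (so a half turn about z gives the same grasp; the last joint's range is limited). The gripper opens to 94 mm and grips with 3 to 60 N. Pads are 16 mm wide; open, the fingers measure 119 mm over their backs; the gripper's body (75 mm by 177 mm) begins 78 mm behind the grasp point.
Start: joints at [1.033, 0.087, 1.371, -0, 1.684, -0.103], TCP at [231.687, 498.838, 227.506] pointing down, gripper open.
Joint ranges: [-3.1, 3.1], [-0.76, 2.03], [0.27, 2.55], [-1.08, 4.22], [0.17, 2.65], [-2.57, 2.57]. Speed limits (rad/s): [2.79, 2.79, 3.14, 3.14, 3.14, 3.14].

## Interface

Orientations are given as a rotation vector (axis times angle).
In Python, from plant import observe, eyes, ticket, finder gives the robot as it stands.
- The arm moves only by the shell command python3 -m inch 'ROWS' [FORCE]. ROWS is JSON, a list of rows, each an object of numbers: "tx", "ty", "tz": the shift along the world's x, y, z in cm; "rx", "ry", "rz": the turn, a rotation vector about the world's x, y, z in rad; "grip": the gripper command: -1 is fully open, 1 is shut, values between are in proportion. A call has 1 to 12 rows; each row shifts and turns the commanded pose from where the row before left it; what a row does not reach is not made up. A row lasts 1/8 s, in which the tool goes at most 62.5 mm and 10.7 degrees, less where a joint would pass 70% of its speed; a pose out of reach is approached as far as the arm can. A call is refused whole if a number of a shift passes 6.25 or a number of a turn 0.188, either way. A call with a gripper value outside its range is refused whole. The fingers move at their own pace and stop on an object; FORCE is the grip in N (left out, the last holds). Time passes only in rows, so rows that do not move let the fingers close. It gives the time, the measured TCP pose, the force, the opening and the grip force at its end, in the units of the state.
- observe(): the state, without advancing time (a new reading comes with each control period).
- eyes.get_image(name): name is "side" or "top" or "wrist"; returns (picture, depth): 420x560x3 uint8, blue, green, red; 420x560 float32, mm along the optical axis (not along the pixel's ray), 0 where there is no reading.
- eyes.camera_params(name): a dict with "fx", "fy", "cx", "cy" (pixels), "distortion" ([k1, k2, p1, p2, k3] as OpenCV has them; the pictures are not rectified), "R" (3x3) and "t" (3): a world point X has camera coordinates R X + t; the wrist camera has in their place "mount" (4x4, takes a point from camera to tool coordinates, whose origin is the TCP and whose axes are the flange's). Camera axes: x right, y down, z forward; pixel columns grow to the right and rows downward; lengths in mm; the calibration is good to about 2 mm. A picture is of the moment at which its call begins: read the wrist's pose just before it. camera_params takes no time and is no camera call.
- ticket.job_done(): hands the job in; it is judged then, once.
Trained networks look in the newest picture that a camera, given by its name, has taken for a name from the list of things; names that differ only in an ending like _2 or _b are one class to them, and where a whole thing is asked for, a point or a joint stands for the part that bears it (a point fixed in the world has none). Each returns a list of dicts, best first, with "p" (0 to 1); they miss things now and then, are a little off and sometimes report something else, mostly with a low value. They report only what shows in the picture. A call takes as long as a camera call. They do not tell look-alikes from the thing itself.
- finder.silhouettes(thing, camera): "region" (420x560 bool, what is visible of it).
- finder.pinpoint(thing, camera): "centre" ([x, y, z] in mm, in world coordinates, good to about 4 mm: a listed point, or the origin of a listed thing).
The state is a dict: "clock": time; "joint_pos": joint angles; "qvel": joint speeds; "tau": joint torques, N m; "tcp_pos": TCP position; "tool_rot": TCP orientation; "force": force on the tool from outside, world axes, zero at the start; "moment": the same for the moment, N m; "finger_gap": opening from 0.0 (shut) to 1.0 (fully open); "grasp_force": force on a finger pad.
Only numpy, scipy, OpenCV 4.12 (cv2) and the standard library are available. Lean on these libraries where they do the work, as an engineer would, in place of code of your own. Each camera call takes 0.05 s, during which the arm holds its last target. There are 200 camera calls.

## Task

The longer of the two cast levers is about to go on the drilling jig. First swing the jig's clamp strap a good quarter turn out, clear of the pins; then pick the long lever up by its balance point and, without knocking it on the jig, hold it level about 4 cm above the tips of the two pins, its big hub bore over the thick pin and its small eye over the slim pin, so that I can slip shims onto the pins. Finish while still holding it there, still, and leave the other things on the bench where they are.

Things in the scene. Friction and masses are not known exactly. Their poses are not given: they have to be found in the camera images.
- lever: long dark cast lever, 208 mm, about 0.75 kg: heavy hub (48 mm across, 38 high, bore 24) with a clamp lug on its -y side; arm 16 wide, 18 deep (14 to 32 mm above the underside), straight for 91 mm, then bent to a small eye (28 across, 34 high, bore 12). Origin: on the underside plane, below the balance point, which is on the straight arm 50 mm from the hub axis. x along the arm to the hub, z up.
- lever_balance (a point): balance point of the long lever: middle of its arm's section, 23 mm above the underside
- lever_hub (a point): centre of the hub bore of the long lever, at its underside; 50 mm from the balance point along the lever's +x
- lever_eye (a point): centre of the small eye bore of the long lever, at its underside; at x -120, y +20 mm in the lever's frame
- jig: drilling jig bolted to the bench: aluminium plate 240 x 142 x 16 mm, two round steel rests, a thick and a slim upright pin, a side rail (top 36 mm up) and a stud carrying the swing strap. Origin: on the bench near the plate's centre; x from the slim pin's end to the thick pin's end, z up. Thick pin at x +85, y -12; slim pin at x -85, y +8; stud axis at x +85, y +58 mm.
- thick_pin (a point): centre of the tip of the thick pin (20 mm across), 52 mm above the bench
- slim_pin (a point): centre of the tip of the slim pin (9 mm across), 52 mm above the bench
- strap (a joint): angle of the clamp strap about its stud, rad: at 0 it lies along the jig's -y, right over the thick pin; it grows counter-clockwise seen from above, the free end going out to the jig's +x; stop at 1.9. A steel bar 26 mm wide, 70 to 84 mm above the bench; nut on the stud up to 92 mm. It turns against light friction (about 1.5 N at the knob) and stays where it is left.
- strap_knob (a point): centre of the round knurled head of the clamp screw near the strap's free end, 70 mm from the stud's axis: 26 mm across, 96 to 122 mm above the bench; handy for swinging the strap (the strap lies 12 mm below the head)
- short_lever: the other cast lever, shorter (135 mm overall, straight, no lug, hub 42 mm across at its +x end, 34 mm high); not to be used. It lies on the other side of the jig. Origin: on the underside, near its balance point
- brush_jar: white stoneware jar with brushes, 90 mm across, 130 mm high, about 260 mm with the brushes; leave alone. Origin: centre of its underside
- copper_cup: small copper cup, 72 mm across, 75 mm high; leave alone. Origin: centre of its underside
- g_clamp: G-clamp lying flat, frame 200 x 115 mm, 22 mm high, screw and handle along its x; leave alone. Origin: underside, middle of the frame
- spanner: steel spanner 190 mm long lying flat, 8 mm high; leave alone. Origin: underside, middle
- offcut: hardwood offcut 110 x 55 x 34 mm; leave alone. Origin: centre of its underside
- wax_tin: flat round tin, 71 mm across, 36 mm high; leave alone. Origin: centre of its underside
- hammer: hammer, 290 mm long with a wooden handle; leave alone. Origin: underside, middle of its length
Not all that is in view belongs to the job. What is shaped like the lever but blue or pink is not meant.

How it is judged (in metres and radians):
On the way, in this order (a step that is already met when the one before it is completed fails the run):
1. the clamp strap is swung out to the side, clear of the pins (past 1.1 rad) (value of joint strap above 1.1 rad), for 0.2 s.
2. the long lever is lifted clear of the bench, held between the fingers within 20 mm of its balance point (height (world z) of each of lever_hub, lever_eye above 0.04 m and x of the grasp point in the frame of lever between -0.02 and 0.02 m and contact force between lever and the fingers above 1 N), for 0.2 s.
At the end, for the whole second after the job is handed in: the strap stands past 1.1 rad; the long lever is still held by the fingers within 20 mm (along the arm) of its balance point, at rest, level within 0.09 rad (5 degrees), its two bores each within 10 mm (horizontally) of their pins and 25 to 60 mm above the pin tips, touching nothing of the jig (value of joint strap above 1.1 rad and horizontal distance between lever_hub and thick_pin below 0.01 m and horizontal distance between lever_eye and slim_pin below 0.01 m and z of lever_hub in the frame of thick_pin between 0.025 and 0.06 m and z of lever_eye in the frame of slim_pin between 0.025 and 0.06 m and angle between lever's own z axis and vertical below 0.09 rad and x of the grasp point in the frame of lever between -0.02 and 0.02 m and contact force between lever and the fingers above 1 N and contact force between lever and jig below 0.1 N and linear speed of lever below 0.02 m/s and angular speed of lever below 0.1 rad/s); the arm keeps its last pose, push and grip.
It fails at once if the lever is knocked against the jig (over 8 N) (contact force between lever and jig above 8 N).
It fails at once if another thing on the bench is shifted by more than 30 mm (distance of any of short_lever, brush_jar, copper_cup, g_clamp, spanner, offcut, wax_tin, hammer from where it was at the start of the episode above 0.03 m).
It also fails if it takes over 54 s, if anything falls off the work surface, if the arm or the gripper's body presses on something with over 40 N, if the wrist force passes 120 N, or if a joint passes its speed limit or range.

## Working session

There is one attempt and no reset: what is moved stays moved. The work goes in short steps, Python scripts to look and compute and a shell command to move; the robot and the scene stay as the last step left them, time stands still between calls to the robot, and variables do not carry over. Pictures are saved under pics/ and viewed, at most 10 in all, crops included, and the job is handed in when it is done.

```bash
mkdir -p pics; ls; python3 - <<'E'
from plant import observe, eyes, finder
import cv2, numpy as np
s=observe(); print(s)
ims=[]
for c in ["top","side"]:
    im,d=eyes.get_image(c); cv2.imwrite(f"pics/{c}0.png",im)
    np.save(f"pics/{c}0_d.npy",d)
    for n in ["lever","lever_balance","lever_hub","lever_eye","jig","thick_pin","slim_pin","strap_knob"]:
        print(c,n,[(round(r['p'],2),np.round(r['centre']).tolist()) for r in finder.pinpoint(n,c)[:3]])
E
```

```text
pics
{'clock': 0.0, 'joint_pos': array([ 1.03290203e+00,  8.79309382e-02,  1.37224946e+00, -2.75037276e-05,
        1.68357560e+00, -1.03094817e-01]), 'qvel': array([-0.00016822, -0.00029731,  0.00165128, -0.00095382, -0.00197611,
       -0.00100384]), 'tau': array([-6.51257778e-05, -3.40171337e+01, -3.02436340e+01,  7.20215449e-02,
        3.28377122e-02, -1.59992674e-04]), 'tcp_pos': array([231.42934421, 498.39106715, 226.31970004]), 'tool_rot': array([-0.67747715, -3.06700177,  0.00323798]), 'force': array([ 0.22371749, -0.64609005,  0.23388496]), 'moment': array([0.00376101, 0.00159633, 0.03496864]), 'grasp_force': 0.0, 'finger_gap': 0.9984742605512419}
top lever [(0.81, [386.0, -195.0, -2.0]), (0.67, [205.0, 295.0, 2.0])]
top lever_balance [(0.87, [384.0, -195.0, 29.0]), (0.68, [500.0, 325.0, 21.0]), (0.66, [206.0, 297.0, 20.0])]
top lever_hub [(0.9, [191.0, 248.0, 2.0]), (0.66, [430.0, -196.0, 4.0]), (0.61, [550.0, 323.0, 3.0])]
top lever_eye [(0.93, [253.0, 402.0, 3.0]), (0.59, [377.0, 351.0, 2.0]), (0.56, [271.0, -165.0, -0.0])]
top jig [(0.72, [525.0, 50.0, 4.0]), (0.28, [561.0, -268.0, -2.0])]
top thick_pin [(0.68, [609.0, 19.0, 51.0])]
top slim_pin [(0.63, [452.0, 71.0, 48.0])]
top strap_knob [(0.84, [617.0, 19.0, 109.0])]
side lever [(0.96, [496.0, 326.0, 0.0]), (0.74, [384.0, -191.0, -3.0]), (0.69, [205.0, 301.0, -0.0])]
side lever_balance [(0.95, [383.0, -192.0, 24.0]), (0.85, [201.0, 297.0, 24.0]), (0.7, [526.0, 49.0, -0.0])]
side lever_hub [(0.81, [191.0, 249.0, 2.0]), (0.79, [550.0, 322.0, 1.0]), (0.74, [436.0, -201.0, 3.0])]
side lever_eye [(0.8, [267.0, -160.0, -2.0]), (0.61, [377.0, 355.0, -0.0]), (0.6, [250.0, 403.0, -5.0])]
side jig [(0.77, [530.0, 46.0, 1.0])]
side thick_pin [(0.95, [609.0, 20.0, 48.0])]
side slim_pin [(0.88, [444.0, 72.0, 52.0])]
side strap_knob [(0.63, [615.0, 20.0, 109.0])]
```

View pics/top0.png

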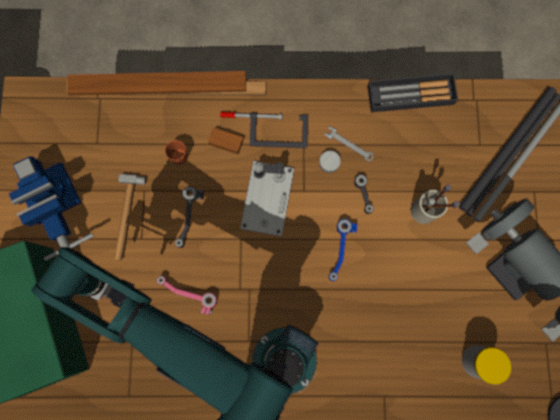

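View pics/side0.png

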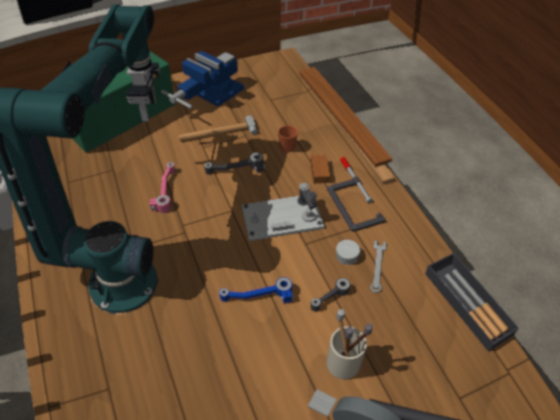

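The top view shows the long dark lever at px (190,195)-(180,243), left of the jig, with its lug on the right of the hub. Blue is at (345,225), pink at (210,300) and the short lever at (363,180). The side view agrees. The network points fit the given geometry: lever yaw is about -3.5°, jig yaw about -11°, and the knob is at (616,20,109), nearly at strap 0.1. I'm moving above the knob.

```bash
python3 -m inch '[{"tx":3.2,"ty":-4,"grip":-1},{"tx":3.2,"ty":-4},{"tx":3.2,"ty":-4},{"tx":3.2,"ty":-4},{"tx":3.2,"ty":-4},{"tx":3.2,"ty":-4},{"tx":3.2,"ty":-4},{"tx":3.2,"ty":-4},{"tx":3.2,"ty":-4},{"tx":3.2,"ty":-4},{"tx":3.2,"ty":-4},{"tx":3.2,"ty":-4}]' 10
cat > h.py <<'E'
from plant import observe, eyes, finder
import numpy as np, cv2
from scipy.spatial.transform import Rotation as R
def look(names,cams=("wrist","top","side"),save=None):
    s=observe(); print("tcp",np.round(s['tcp_pos'],1),"rot",np.round(s['tool_rot'],3),"t",round(s['clock'],2),"gap",round(s['finger_gap'],3),"gf",round(s['grasp_force'],1),"F",np.round(s['force'],1), "q6",round(s['joint_pos'][5],2))
    y=R.from_rotvec(s['tool_rot']).as_matrix()[:,1]; print("closing yaw deg",np.degrees(np.arctan2(y[1],y[0])).round(1))
    for c in cams:
        im,d=eyes.get_image(c)
        if save: cv2.imwrite(f"pics/{save}_{c}.png",im)
        for n in names:
            print(c,n,[(round(r['p'],2),np.round(r['centre'],1).tolist()) for r in finder.pinpoint(n,c)[:3]])
E
python3 -c "
from h import *
look(['strap_knob','thick_pin','slim_pin'],save='a')"
```

```text
tcp [231.7 498.8 227.5] rot [0.678 3.068 0.   ] t 0.9 gap 1.001 gf 0.0 F [-0.9 -0.1 -0.2] q6 -0.1
closing yaw deg 65.1
wrist strap_knob []
wrist thick_pin []
wrist slim_pin []
top strap_knob [(0.53, [619.7, 16.9, 107.1])]
top thick_pin [(0.88, [610.0, 16.9, 48.9])]
top slim_pin [(0.68, [448.6, 68.7, 48.1])]
side strap_knob []
side thick_pin [(0.55, [609.2, 16.4, 48.5]), (0.38, [492.4, -476.6, -2.3])]
side slim_pin [(0.95, [445.3, 67.7, 52.0]), (0.48, [784.5, 22.6, 1.0])]$[0]: bad value
```

```bash
python3 -m inch '[{"tx":3.2,"ty":-4.0,"tz":0.0,"rx":0.0,"ry":0.0,"rz":0.0,"grip":-1.0}]' 10; echo; python3 -m inch '[{"tx":3.2,"ty":-4.0}]'; python3 -m inch '[{"tx":3.2,"ty":-4,"grip":-0.99}]'
```

```text
clock: 1.62
tcp_pos: [262.7, 459.9, 227.1]
tool_rot: [-0.67, -3.069, -0.001]
force: [0.1, 0.2, 0.7]
finger_gap: 1.0
grasp_force: 0.0
$[0]: bad value
$[0]: bad value
```

Every row needs all seven keys.

```bash
python3 -m inch '[{"tx":3.2,"ty":-4,"tz":0,"rx":0,"ry":0,"rz":0,"grip":-1},{"tx":3.2,"ty":-4,"tz":0,"rx":0,"ry":0,"rz":0,"grip":-1},{"tx":3.2,"ty":-4,"tz":0,"rx":0,"ry":0,"rz":0,"grip":-1},{"tx":3.2,"ty":-4,"tz":0,"rx":0,"ry":0,"rz":0,"grip":-1},{"tx":3.2,"ty":-4,"tz":0,"rx":0,"ry":0,"rz":0,"grip":-1},{"tx":3.2,"ty":-4,"tz":0,"rx":0,"ry":0,"rz":0,"grip":-1},{"tx":3.2,"ty":-4,"tz":0,"rx":0,"ry":0,"rz":0,"grip":-1},{"tx":3.2,"ty":-4,"tz":0,"rx":0,"ry":0,"rz":0,"grip":-1},{"tx":3.2,"ty":-4,"tz":0,"rx":0,"ry":0,"rz":0,"grip":-1},{"tx":3.2,"ty":-4,"tz":0,"rx":0,"ry":0,"rz":0,"grip":-1},{"tx":2,"ty":-2.5,"tz":0,"rx":0,"ry":0,"rz":0,"grip":-1},{"tx":0,"ty":0,"tz":0,"rx":0,"ry":0,"rz":0,"grip":-1}]' 10
python3 -c "
from h import *
look(['strap_knob','thick_pin','slim_pin','jig'],save='b')"
```

```text
clock: 3.12
tcp_pos: [604.5, 31.9, 226.6]
tool_rot: [-0.682, -3.065, 0.0]
force: [0.6, 1.5, 0.3]
finger_gap: 1.0
grasp_force: 0.0
tcp [604.5  31.9 226.6] rot [-0.682 -3.065  0.   ] t 3.12 gap 1.0 gf 0.0 F [0.6 1.5 0.3] q6 -1.17
closing yaw deg 64.9
wrist strap_knob [(0.92, [619.2, 14.8, 109.7])]
wrist thick_pin [(0.57, [607.5, 21.0, 51.5])]
wrist slim_pin [(0.79, [451.5, 73.9, 57.0])]
wrist jig [(0.77, [526.4, 44.1, -3.8])]
top strap_knob [(0.68, [621.9, 17.5, 108.9])]
top thick_pin [(0.62, [608.0, 14.1, 52.2])]
top slim_pin []
top jig []
side strap_knob [(0.65, [498.2, 322.4, 25.2])]
side thick_pin [(0.83, [611.0, 18.0, 51.5])]
side slim_pin [(0.58, [446.3, 68.9, 51.4]), (0.35, [496.1, 329.7, 3.2])]
side jig [(0.71, [530.5, 47.2, -0.8])]
```

View pics/b_wrist.png

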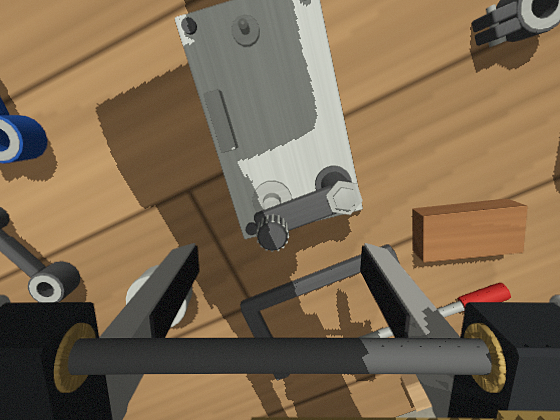

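The wrist view shows the knob at px (272,232) and the stud nut at (343,195). That agrees with a knob at about (619,17). I'll lower the fingers around it and close lightly.

```bash
python3 -m inch '[{"tx":1.4,"ty":-1.5,"tz":-2,"rx":0,"ry":0,"rz":0,"grip":-1},{"tx":0,"ty":0,"tz":-3,"rx":0,"ry":0,"rz":0,"grip":-1},{"tx":0,"ty":0,"tz":-3,"rx":0,"ry":0,"rz":0,"grip":-1},{"tx":0,"ty":0,"tz":-3,"rx":0,"ry":0,"rz":0,"grip":-1},{"tx":0,"ty":0,"tz":0,"rx":0,"ry":0,"rz":0,"grip":1},{"tx":0,"ty":0,"tz":0,"rx":0,"ry":0,"rz":0,"grip":1},{"tx":0,"ty":0,"tz":0,"rx":0,"ry":0,"rz":0,"grip":1},{"tx":0,"ty":0,"tz":0,"rx":0,"ry":0,"rz":0,"grip":1},{"tx":0,"ty":0,"tz":0,"rx":0,"ry":0,"rz":0,"grip":1}]' 10
```

```text
clock: 5.0
tcp_pos: [618.1, 18.8, 118.4]
tool_rot: [0.677, 3.066, 0.0]
force: [0.5, -0.1, -0.3]
finger_gap: 0.504
grasp_force: 0.0
```

```bash
python3 -m inch '[{"tx":0,"ty":0,"tz":0,"rx":0,"ry":0,"rz":0,"grip":1},{"tx":0,"ty":0,"tz":0,"rx":0,"ry":0,"rz":0,"grip":1},{"tx":0,"ty":0,"tz":0,"rx":0,"ry":0,"rz":0,"grip":1},{"tx":0,"ty":0,"tz":0,"rx":0,"ry":0,"rz":0,"grip":1}]'
```

```text
clock: 5.5
tcp_pos: [617.7, 18.8, 117.6]
tool_rot: [0.678, 3.068, 0.0]
force: [-0.6, -0.5, 0.0]
finger_gap: 0.266
grasp_force: 10.0
```

```bash
python3 -m inch '[{"tx":1.2,"ty":0,"tz":0,"rx":0,"ry":0,"rz":0,"grip":1},{"tx":1.3,"ty":0.25,"tz":0,"rx":0,"ry":0,"rz":0,"grip":1},{"tx":1.1,"ty":0.5,"tz":0,"rx":0,"ry":0,"rz":0,"grip":1},{"tx":1.1,"ty":0.7,"tz":0,"rx":0,"ry":0,"rz":0,"grip":1},{"tx":0.9,"ty":0.8,"tz":0,"rx":0,"ry":0,"rz":0,"grip":1},{"tx":0.8,"ty":1.1,"tz":0,"rx":0,"ry":0,"rz":0,"grip":1},{"tx":0.5,"ty":1.1,"tz":0,"rx":0,"ry":0,"rz":0,"grip":1},{"tx":0.3,"ty":1.2,"tz":0,"rx":0,"ry":0,"rz":0,"grip":1},{"tx":0,"ty":0,"tz":0,"rx":0,"ry":0,"rz":0,"grip":1},{"tx":0,"ty":0,"tz":0,"rx":0,"ry":0,"rz":0,"grip":1}]'
```

```text
clock: 6.75
tcp_pos: [700.0, 73.5, 118.7]
tool_rot: [0.676, 3.043, 0.005]
force: [21.4, -1.9, -7.3]
finger_gap: 0.264
grasp_force: 12.2
```

```bash
python3 -m inch '[{"tx":0.7,"ty":0,"tz":0,"rx":0,"ry":0,"rz":0,"grip":1},{"tx":0,"ty":0,"tz":0,"rx":0,"ry":0,"rz":0,"grip":-0.3},{"tx":0,"ty":0,"tz":0,"rx":0,"ry":0,"rz":0,"grip":-0.3},{"tx":0,"ty":0,"tz":0,"rx":0,"ry":0,"rz":0,"grip":-0.3},{"tx":0,"ty":0,"tz":0,"rx":0,"ry":0,"rz":0,"grip":-0.3},{"tx":0,"ty":0,"tz":0,"rx":0,"ry":0,"rz":0,"grip":-0.3},{"tx":0,"ty":0,"tz":3,"rx":0,"ry":0,"rz":0,"grip":-1},{"tx":0,"ty":0,"tz":5,"rx":0,"ry":0,"rz":0,"grip":-1},{"tx":-3,"ty":0,"tz":6,"rx":0,"ry":0,"rz":0,"grip":-1},{"tx":-6,"ty":0,"tz":1,"rx":0,"ry":0,"rz":0,"grip":-1},{"tx":-6,"ty":0,"tz":0,"rx":0,"ry":0,"rz":0,"grip":-1},{"tx":0,"ty":0,"tz":0,"rx":0,"ry":0,"rz":0,"grip":-1}]'
python3 -c "
from h import *
look(['strap_knob','thick_pin','slim_pin','jig'],save='c')"
```

```text
clock: 8.25
tcp_pos: [544.4, 75.6, 263.2]
tool_rot: [-0.676, -3.066, 0.0]
force: [-0.2, -0.3, 0.3]
finger_gap: 1.0
grasp_force: 0.0
tcp [544.4  75.6 263.2] rot [-0.676 -3.066  0.   ] t 8.25 gap 1.0 gf 0.0 F [-0.2 -0.3  0.3] q6 -1.1
closing yaw deg 65.1
wrist strap_knob [(0.78, [692.6, 77.9, 110.8])]
wrist thick_pin [(0.88, [609.7, 19.9, 51.7]), (0.23, [690.3, 368.2, 1.1])]
wrist slim_pin [(0.95, [446.8, 73.9, 51.9])]
wrist jig [(0.58, [526.5, 46.3, -3.0])]
top strap_knob [(0.71, [501.4, 326.0, 19.3])]
top thick_pin [(0.65, [607.7, 18.5, 51.0])]
top slim_pin [(0.76, [449.2, 68.7, 47.8]), (0.17, [486.8, -474.3, 0.8])]
top jig [(0.92, [525.3, 48.1, -0.1]), (0.28, [468.0, 541.7, 3.0])]
side strap_knob [(0.55, [691.2, 80.9, 108.8]), (0.21, [609.6, 18.3, 50.3])]
side thick_pin [(0.82, [610.6, 15.7, 49.8])]
side slim_pin [(0.61, [443.7, 68.3, 50.0])]
side jig [(0.85, [527.9, 46.9, -0.4])]
```

View pics/c_wrist.png

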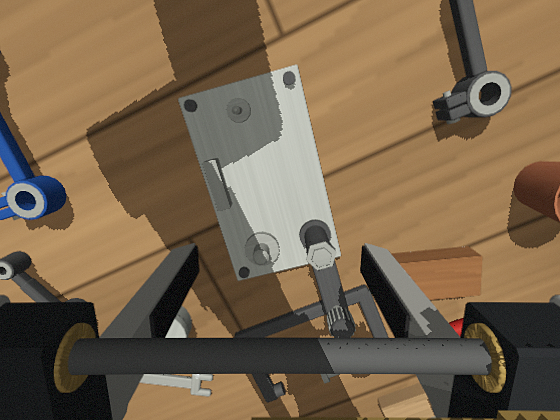

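The strap is now out, with the knob at px (338,318), about (692,78). Both pins are clear: slim at (238,109), thick at (262,248). Next I look at the lever from close by.

```bash
python3 -m inch '[{"tx":0.2,"ty":4,"tz":0,"rx":0,"ry":0,"rz":0.125,"grip":-1},{"tx":0.2,"ty":5,"tz":0,"rx":0,"ry":0,"rz":0.125,"grip":-1},{"tx":0.2,"ty":5,"tz":0,"rx":0,"ry":0,"rz":0.124,"grip":-1},{"tx":0.2,"ty":5,"tz":0,"rx":0,"ry":0,"rz":0,"grip":-1},{"tx":0.2,"ty":4,"tz":0,"rx":0,"ry":0,"rz":0,"grip":-1},{"tx":0.2,"ty":2,"tz":0,"rx":0,"ry":0,"rz":0,"grip":-1},{"tx":0,"ty":0,"tz":0,"rx":0,"ry":0,"rz":0,"grip":-1}]'
python3 -c "
from h import *
look(['lever_balance','lever_hub','lever_eye','lever'],save='d')"
```

```text
clock: 9.88
tcp_pos: [560.7, 325.9, 262.9]
tool_rot: [-0.093, -3.14, 0.001]
force: [0.2, -1.0, 0.5]
finger_gap: 1.001
grasp_force: 0.0
tcp [560.7 325.9 262.9] rot [-9.30e-02 -3.14e+00  1.00e-03] t 9.88 gap 1.001 gf 0.0 F [ 0.2 -1.   0.5] q6 -1.07
closing yaw deg 86.6
wrist lever_balance [(0.7, [493.9, 323.1, 25.5])]
wrist lever_hub [(0.69, [543.3, 322.5, 1.0]), (0.65, [686.5, 369.7, 0.4])]
wrist lever_eye [(0.93, [376.6, 352.5, 1.0])]
wrist lever [(0.84, [497.0, 325.9, 1.5]), (0.64, [527.8, 44.9, -1.7])]
top lever_balance [(0.65, [381.7, -193.1, 26.9]), (0.5, [205.4, 297.1, 22.6]), (0.43, [689.2, 79.5, 110.8])]
top lever_hub [(0.82, [432.6, -199.1, 1.7])]
top lever_eye [(0.76, [266.6, -164.0, 3.4]), (0.74, [251.6, 398.4, 3.3])]
top lever [(0.84, [388.6, -193.4, -1.4]), (0.74, [206.7, 292.7, 0.2]), (0.56, [447.3, 71.7, 44.4])]
side lever_balance [(0.97, [381.2, -195.1, 21.6]), (0.87, [199.0, 294.1, 23.3]), (0.84, [497.1, 324.1, 24.2])]
side lever_hub [(0.66, [437.0, -203.0, 2.6]), (0.58, [188.5, 248.6, 3.9])]
side lever_eye [(0.69, [247.6, 406.3, -6.0]), (0.65, [268.6, -155.9, 2.8])]
side lever [(0.89, [204.6, 297.2, -1.1]), (0.71, [492.9, 328.9, 3.5]), (0.63, [383.8, -191.0, -2.0])]
```

View pics/d_wrist.png

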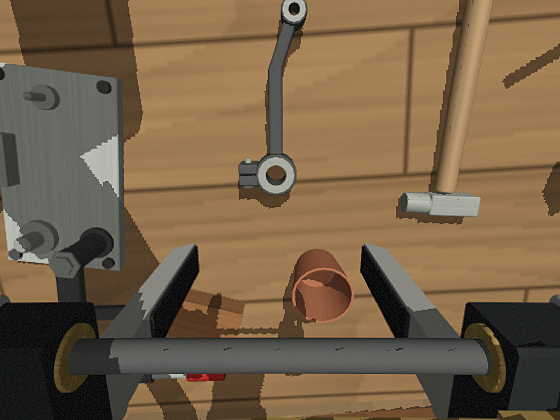

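The lever shows with its hub bore at px (277,173), its eye bore at (294,11), and the lug on the left, the -y side. I'll back-project these and the pins.

```bash
cat >> h.py <<'E'
def backproj(px,z,tcp,rot):
    p=eyes.camera_params("wrist"); K=np.array([[p['fx'],0,p['cx']],[0,p['fy'],p['cy']],[0,0,1]])
    u=cv2.undistortPoints(np.array([[px]],float),K,np.array(p['distortion'])).ravel()
    M=np.array(p['mount']); Rt=R.from_rotvec(rot).as_matrix()
    o=Rt@M[:3,3]+tcp; d=Rt@M[:3,:3]@np.array([u[0],u[1],1]); return o+d*(z-o[2])/d[2]
E
python3 - <<'E'
from h import *
a=([560.7,325.9,262.9],[-0.093,-3.14,0.001])
h=backproj((277,173),38,*a); e=backproj((294,11),34,*a); print(h,e,np.linalg.norm(h-e))
b1=backproj((277,125),32,*a); print("arm",b1)
v=e-h; yaw=np.arctan2(v[1],v[0])-np.arctan2(20,-170); print("yaw",np.degrees(yaw)); print("bal",h-50*np.array([np.cos(yaw),np.sin(yaw),0]))
b=([544.4,75.6,263.2],[-0.676,-3.066,0])
im=cv2.imread("pics/c_wrist.png")[80:280,180:340]
cv2.imwrite("pics/c_crop.png",cv2.resize(im,None,fx=3,fy=3))
t=backproj((262,247),52,*b); s=backproj((238,106),52,*b); print(t,s,np.linalg.norm(t-s),np.degrees(np.arctan2((s-t)[1],(s-t)[0])-np.arctan2(20,-170)))
E
```

```text
[544.10397058 325.7685161   38.        ] [380.15291709 353.1951775   34.        ] 166.27738781162614
arm [491.02888281 328.9938128   32.        ]
yaw -2.7869895169783314
bal [494.16311037 328.19966429  38.        ]
[598.74713669  29.65056549  52.        ] [445.36149508  75.57526484  52.        ] 160.11318829160658 -9.958219183880077
```

View pics/c_crop.png

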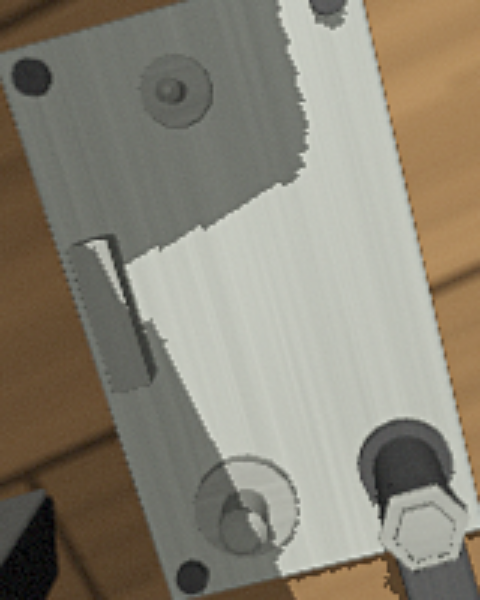

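```bash
python3 -m inch '[{"tx":-4,"ty":0.1,"tz":-2,"rx":0,"ry":0,"rz":0,"grip":-1},{"tx":-2.4,"ty":0,"tz":-5,"rx":0,"ry":0,"rz":0,"grip":-1},{"tx":0,"ty":0,"tz":-5,"rx":0,"ry":0,"rz":0,"grip":-1},{"tx":0,"ty":0,"tz":-4,"rx":0,"ry":0,"rz":0,"grip":-1},{"tx":0,"ty":0,"tz":-3,"rx":0,"ry":0,"rz":0,"grip":-1},{"tx":0,"ty":0,"tz":-2,"rx":0,"ry":0,"rz":0,"grip":-1},{"tx":0,"ty":0,"tz":-1.5,"rx":0,"ry":0,"rz":0,"grip":-1},{"tx":0,"ty":0,"tz":-1.1,"rx":0,"ry":0,"rz":0,"grip":-1},{"tx":0,"ty":0,"tz":0,"rx":0,"ry":0,"rz":0,"grip":-1}]' 20
python3 -c "
from h import *
look(['lever_balance','lever_hub','lever_eye'],cams=['wrist','side'],save='e')"
```

```text
clock: 11.75
tcp_pos: [496.4, 326.2, 26.8]
tool_rot: [-0.095, -3.139, 0.001]
force: [-0.2, -0.5, 0.1]
finger_gap: 1.002
grasp_force: 0.0
tcp [496.4 326.2  26.8] rot [-9.500e-02 -3.139e+00  1.000e-03] t 11.75 gap 1.002 gf 0.0 F [-0.2 -0.5  0.1] q6 -1.02
closing yaw deg 86.5
wrist lever_balance [(0.87, [494.2, 326.5, 23.2])]
wrist lever_hub []
wrist lever_eye [(0.75, [375.9, 350.7, 0.9])]
side lever_balance [(0.86, [198.9, 294.4, 23.4]), (0.71, [382.8, -190.7, 17.9]), (0.7, [496.5, 326.0, 26.8])]
side lever_hub [(0.96, [550.5, 320.9, 1.2]), (0.73, [377.6, 352.5, -2.4]), (0.7, [437.0, -203.2, 2.9])]
side lever_eye [(0.69, [249.4, 405.8, -4.6]), (0.58, [376.4, 352.5, -0.4]), (0.57, [265.7, -160.3, -1.9])]
```

View pics/e_wrist.png

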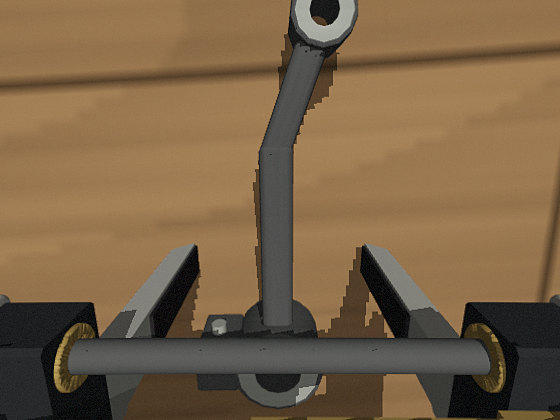

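The arm runs between the fingers at px col 277, aligned with them, and the bend is at row 150. Both networks put the balance point within 2 mm. Closing.

```bash
python3 -m inch '[{"tx":0,"ty":0,"tz":0,"rx":0,"ry":0,"rz":0,"grip":1},{"tx":0,"ty":0,"tz":0,"rx":0,"ry":0,"rz":0,"grip":1},{"tx":0,"ty":0,"tz":0,"rx":0,"ry":0,"rz":0,"grip":1},{"tx":0,"ty":0,"tz":0,"rx":0,"ry":0,"rz":0,"grip":1},{"tx":0,"ty":0,"tz":0,"rx":0,"ry":0,"rz":0,"grip":1},{"tx":0,"ty":0,"tz":0,"rx":0,"ry":0,"rz":0,"grip":1},{"tx":0,"ty":0,"tz":0,"rx":0,"ry":0,"rz":0,"grip":1},{"tx":0,"ty":0,"tz":0,"rx":0,"ry":0,"rz":0,"grip":1},{"tx":0,"ty":0,"tz":0,"rx":0,"ry":0,"rz":0,"grip":1},{"tx":0,"ty":0,"tz":0,"rx":0,"ry":0,"rz":0,"grip":1},{"tx":0,"ty":0,"tz":0,"rx":0,"ry":0,"rz":0,"grip":1},{"tx":0,"ty":0,"tz":0,"rx":0,"ry":0,"rz":0,"grip":1}]' 50
```

```text
clock: 13.65
tcp_pos: [496.7, 325.5, 27.4]
tool_rot: [-0.096, -3.14, 0.003]
force: [-1.8, -5.3, 1.8]
finger_gap: 0.164
grasp_force: 50.0
```

```bash
python3 -m inch '[{"tx":0,"ty":0,"tz":1,"rx":0,"ry":0,"rz":0,"grip":1},{"tx":0,"ty":0,"tz":2,"rx":0,"ry":0,"rz":0,"grip":1},{"tx":0,"ty":0,"tz":3,"rx":0,"ry":0,"rz":0,"grip":1},{"tx":0,"ty":0,"tz":3,"rx":0,"ry":0,"rz":0,"grip":1},{"tx":0,"ty":0,"tz":3,"rx":0,"ry":0,"rz":0,"grip":1},{"tx":0,"ty":0,"tz":2.5,"rx":0,"ry":0,"rz":0,"grip":1},{"tx":0,"ty":0,"tz":1.5,"rx":0,"ry":0,"rz":0,"grip":1},{"tx":0,"ty":0,"tz":0,"rx":0,"ry":0,"rz":0,"grip":1},{"tx":0,"ty":0,"tz":0,"rx":0,"ry":0,"rz":0,"grip":1}]'
python3 - <<'E'
from h import *
look(['lever_balance','lever_hub','lever_eye'],save='f')
s=observe(); print(s['moment'])
E
```

```text
clock: 14.78
tcp_pos: [495.9, 326.2, 185.5]
tool_rot: [-0.095, -3.137, 0.002]
force: [-0.2, 0.3, -7.6]
finger_gap: 0.165
grasp_force: 50.0
tcp [495.9 326.2 185.5] rot [-9.500e-02 -3.137e+00  2.000e-03] t 14.78 gap 0.165 gf 50.0 F [-0.2  0.3 -7.6] q6 -1.02
closing yaw deg 86.5
wrist lever_balance [(0.59, [495.0, 326.0, 181.9])]
wrist lever_hub []
wrist lever_eye [(0.97, [377.5, 351.4, 161.3])]
top lever_balance [(0.9, [382.4, -191.6, 24.7]), (0.43, [502.3, 324.4, 175.8])]
top lever_hub [(0.82, [429.1, -199.6, 3.7]), (0.67, [547.7, 319.7, 164.5])]
top lever_eye [(0.87, [266.4, -164.0, 0.2]), (0.75, [251.8, 401.7, 1.0]), (0.67, [551.1, 321.6, 162.2])]
side lever_balance [(0.95, [496.0, 324.3, 182.4]), (0.78, [200.0, 295.6, 24.6]), (0.57, [381.0, -193.7, 20.5])]
side lever_hub [(0.82, [435.8, -203.0, 1.8]), (0.62, [190.5, 249.6, -1.6]), (0.61, [551.8, 326.2, 163.6])]
side lever_eye [(0.95, [249.7, 404.1, -2.5]), (0.62, [269.4, -158.3, 0.0]), (0.6, [376.5, 360.9, 156.0])]
[ 0.02887252 -0.04835244 -0.02149945]
```

View pics/f_wrist.png

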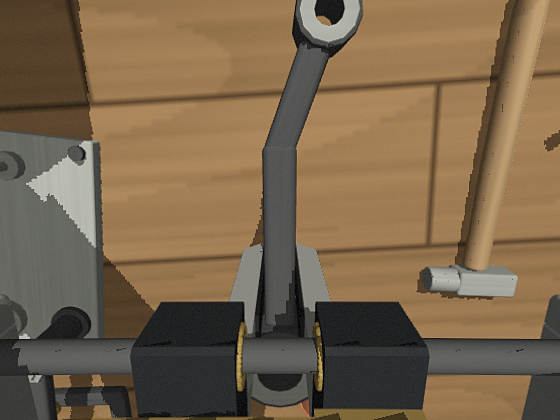

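The lever is lifted, straight in the pads and level, with the arm along col 278 and the eye at (327,12). Next I carry it over the jig, staying high, with a turn of -0.131 rad.

```bash
python3 -m inch '[{"tx":0.6,"ty":-1.5,"tz":0,"rx":0,"ry":0,"rz":-0.013,"grip":1},{"tx":0.6,"ty":-3,"tz":0,"rx":0,"ry":0,"rz":-0.013,"grip":1},{"tx":0.6,"ty":-3.5,"tz":0,"rx":0,"ry":0,"rz":-0.015,"grip":1},{"tx":0.6,"ty":-3.5,"tz":0,"rx":0,"ry":0,"rz":-0.015,"grip":1},{"tx":0.6,"ty":-3.5,"tz":0,"rx":0,"ry":0,"rz":-0.015,"grip":1},{"tx":0.7,"ty":-3.5,"tz":0,"rx":0,"ry":0,"rz":-0.015,"grip":1},{"tx":0.7,"ty":-3.5,"tz":0,"rx":0,"ry":0,"rz":-0.015,"grip":1},{"tx":0.7,"ty":-3.5,"tz":0,"rx":0,"ry":0,"rz":-0.015,"grip":1},{"tx":0.6,"ty":-2.5,"tz":0,"rx":0,"ry":0,"rz":-0.015,"grip":1},{"tx":0.6,"ty":-1.8,"tz":0,"rx":0,"ry":0,"rz":0,"grip":1},{"tx":0,"ty":0,"tz":0,"rx":0,"ry":0,"rz":0,"grip":1},{"tx":0,"ty":0,"tz":0,"rx":0,"ry":0,"rz":0,"grip":1}]'
python3 - <<'E'
from h import *
look(['lever_hub','lever_eye','thick_pin','slim_pin'],save='g')
E
```

```text
clock: 16.88
tcp_pos: [559.5, 28.9, 187.4]
tool_rot: [-0.3, -3.127, -0.001]
force: [0.4, 0.3, -6.7]
finger_gap: 0.163
grasp_force: 50.0
tcp [559.5  28.9 187.4] rot [-3.000e-01 -3.127e+00 -1.000e-03] t 16.88 gap 0.163 gf 50.0 F [ 0.4  0.3 -6.7] q6 -1.43
closing yaw deg 79.0
wrist lever_hub [(0.77, [435.7, -196.9, 2.2]), (0.53, [442.1, 66.5, 162.1])]
wrist lever_eye [(0.91, [446.1, 70.2, 161.9])]
wrist thick_pin []
wrist slim_pin [(0.78, [448.5, 73.9, 53.7])]
top lever_hub [(0.78, [194.7, 243.8, -0.7]), (0.66, [433.4, -197.1, 5.7])]
top lever_eye [(0.84, [252.3, 403.2, 3.0])]
top thick_pin [(0.82, [610.9, 14.7, 52.5])]
top slim_pin []
side lever_hub [(0.73, [191.2, 247.9, 3.7]), (0.62, [611.3, 19.4, 162.2]), (0.56, [434.3, -204.3, 2.0])]
side lever_eye [(0.77, [250.6, 403.2, -2.3]), (0.71, [444.5, 75.8, 157.4]), (0.59, [266.8, -162.2, 0.6])]
side thick_pin [(0.59, [604.0, 16.2, 49.2])]
side slim_pin [(0.64, [612.3, 18.6, 165.4]), (0.64, [659.7, -155.2, 4.3]), (0.61, [445.4, 65.0, 52.9])]
```

View pics/g_wrist.png

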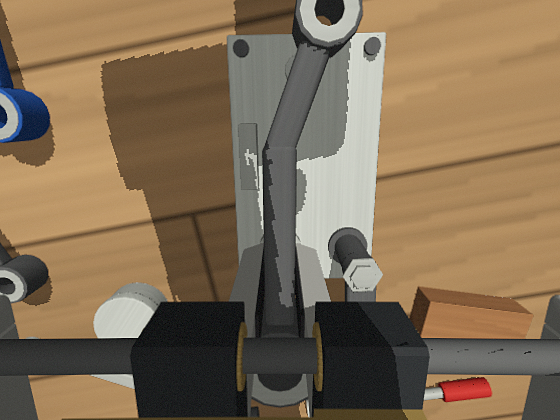

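The lever is parallel to the jig plate, with the eye and hub predicted within about 2 mm of the pins. Lowering it to about 42 mm above the tips.

```bash
python3 -m inch '[{"tx":0,"ty":-0.1,"tz":-1,"rx":0,"ry":0,"rz":0,"grip":1},{"tx":0,"ty":0,"tz":-1.5,"rx":0,"ry":0,"rz":0,"grip":1},{"tx":0,"ty":0,"tz":-1.5,"rx":0,"ry":0,"rz":0,"grip":1},{"tx":0,"ty":0,"tz":-1.2,"rx":0,"ry":0,"rz":0,"grip":1},{"tx":0,"ty":0,"tz":-0.8,"rx":0,"ry":0,"rz":0,"grip":1},{"tx":0,"ty":0,"tz":-0.5,"rx":0,"ry":0,"rz":0,"grip":1},{"tx":0,"ty":0,"tz":0,"rx":0,"ry":0,"rz":0,"grip":1},{"tx":0,"ty":0,"tz":0,"rx":0,"ry":0,"rz":0,"grip":1},{"tx":0,"ty":0,"tz":0,"rx":0,"ry":0,"rz":0,"grip":1}]'
python3 - <<'E'
from h import *
look(['lever_hub','lever_eye','lever_balance','thick_pin','slim_pin','strap_knob'],save='h')
cv2.imwrite("pics/h_crop.png",cv2.resize(cv2.imread("pics/h_side.png")[150:260,200:360],None,fx=4,fy=4))
E
```

```text
clock: 18.75
tcp_pos: [560.1, 27.3, 123.1]
tool_rot: [0.301, 3.126, 0.0]
force: [-0.4, -0.3, -6.9]
finger_gap: 0.164
grasp_force: 50.0
tcp [560.1  27.3 123.1] rot [0.301 3.126 0.   ] t 18.75 gap 0.164 gf 50.0 F [-0.4 -0.3 -6.9] q6 -1.43
closing yaw deg 79.0
wrist lever_hub []
wrist lever_eye [(0.57, [443.7, 67.0, 94.8])]
wrist lever_balance [(0.73, [558.6, 27.1, 117.8])]
wrist thick_pin []
wrist slim_pin []
wrist strap_knob []
top lever_hub [(0.94, [431.7, -198.3, 7.5]), (0.6, [196.4, 246.3, 1.3])]
top lever_eye [(0.82, [272.5, -162.2, 3.1]), (0.61, [251.7, 402.2, 1.8])]
top lever_balance [(0.97, [383.2, -191.2, 25.6]), (0.87, [208.4, 297.1, 20.0]), (0.47, [563.5, 23.9, 115.5])]
top thick_pin []
top slim_pin [(0.41, [466.5, 540.7, 4.5])]
top strap_knob []
side lever_hub [(0.94, [612.7, 17.4, 96.3]), (0.72, [437.8, -205.7, 0.2]), (0.6, [188.2, 247.7, 1.7])]
side lever_eye [(0.83, [249.2, 405.9, -3.2]), (0.73, [444.7, 74.1, 90.8]), (0.62, [266.8, -157.0, -0.2])]
side lever_balance [(0.85, [200.0, 295.8, 24.6]), (0.74, [383.6, -192.3, 19.5]), (0.64, [559.1, 25.6, 119.7])]
side thick_pin [(0.96, [609.2, 17.7, 47.5])]
side slim_pin [(0.68, [444.7, 70.1, 51.8]), (0.2, [687.9, 367.0, -1.1])]
side strap_knob [(0.51, [690.5, 79.5, 107.7])]
```

View pics/h_crop.png

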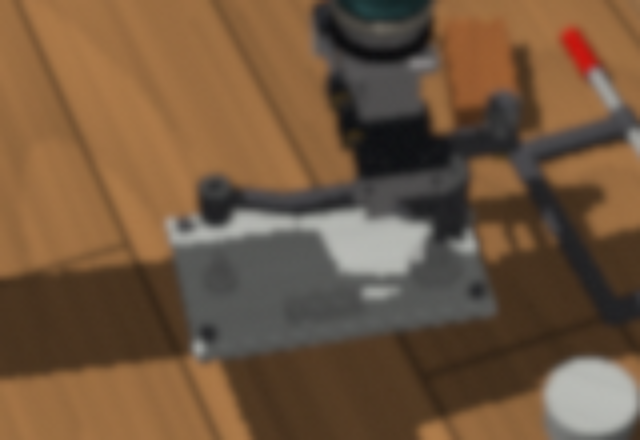

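The side crop shows the lever level above the jig: eye at crop px (216,200) above the slim pin, hub at (447,210) above the thick pin, strap swung out. Side-camera hub to thick pin is about 3.5 mm, eye to slim pin about 4 mm, both around 42 mm above the tips and within limits. Handing in.

```bash
python3 -c "
from plant import ticket
print(ticket.job_done())"
```

```text
the job is handed in; nothing more can be done
None
```

I handed in the job with the strap swung out about 1.5 rad and the long lever held still and level at its balance point, about 42 mm above the pin tips with both bores within about 4 mm of their pins by camera; no pass or fail came back.

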